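# Free the stuck jar stopper

### The arm

A 6-joint arm with a two-finger parallel gripper is mounted at the origin on the work surface. World frame = base frame: x ahead of the robot, y to its left, z up, the work surface at z = 0. Lengths are in m, angles in rad, forces in N, time in s.
With the tool pointing down it reaches from about 0.275 to 0.875 m from the base axis. Payload 12.5 kg.
Tool frame: the origin (TCP) lies at the very end of the fingers, on their centre line; the grasp point (between the pads) lies 19 mm behind it; z points along the fingers, y is the line along which they close (so a half turn about z gives the same grasp; the last joint's range is limited). The gripper opens to 85 mm and grips with 20 to 120 N. Pads are 22 mm wide; open, the fingers measure 114 mm over their backs; the gripper's body (76 mm by 85 mm) begins 54 mm behind the grasp point. The pads swing forward as they close: fully open they stand 13 mm farther back than shut.
Start: joints at [-1.428, 0.351, 1.652, -0, 1.139, -0.085], TCP at [0.124, -0.536, 0.231] pointing down, gripper open.
Joint ranges: [-2.75, 2.75], [-0.79, 2.1], [0.01, 2.65], [-1.57, 4.71], [0.07, 3.14], [-2.87, 2.87]. Speed limits (rad/s): [2.22, 2.22, 2.79, 3.14, 3.14, 3.14].

### API

Orientations are given as a unit quaternion [x, y, z, w].
In Python, from cell import telemetry, imaging, order gives the robot as it stands.
- The arm moves only by the tool servo_tool, never from a script. Its argument "commands" is a list of rows, each a list of 2 entries, a list of its own where there are three numbers: the shift along the world's x, y, z in m, then the turn about the world's z in rad. In form: [[[tx, ty, tz], turn], ...]. A call has 1 to 20 rows; each row is the pose to reach, as a shift and turn from the pose commanded when the call began; what a row does not reach only later rows make up. A row lasts 1/12 s, in which the tool goes at most 41.7 mm and 7.16 degrees, less where a joint would pass 70% of its speed; a pose out of reach is approached as far as the arm can. A call with a gripper value outside its range is refused whole. "claw" is the opening in per cent of the stroke, from 0 (shut) to 100 (fully open), set as the call begins (left out, the last holds). The fingers move at their own pace and stop on an object; "grip_force" is the grip in N (left out, the last holds). Time passes only in rows, so rows that repeat a pose let the fingers close. It gives the time, the measured TCP pose, the force, the opening and the grip force at its end, in the units of the state.
- telemetry.get_state(): the state, without advancing time (a new reading comes with each control period).
- imaging.get_image(name): name is "scene" or "top"; returns a dict with "color" (384x512x3 uint8, red, green, blue), "fx", "fy", "cx", "cy" (pixels), "dist_coeffs" ([k1, k2, p1, p2, k3] as OpenCV has them; the pictures are not rectified), "R" (3x3) and "t" (3): a world point X has camera coordinates R X + t. Camera axes: x right, y down, z forward; pixel columns grow to the right and rows downward; lengths in m; the calibration is good to about 2 mm. A picture is of the moment at which its call begins. There is no depth.
- order.finish_job(): hands the job in; it is judged then, once.
The state is a dict: "t": time; "q": joint angles; "qvel": joint speeds; "joint_torque": joint torques, N m; "ee_pos": TCP position; "orientation": TCP orientation; "wrist_force": force on the tool from outside, world axes, zero at the start; "moment": the same for the moment, N m; "grip_width": finger opening in m; "grasp_force": force on a finger pad.
Only numpy, scipy, OpenCV 4.12 (cv2) and the standard library are available. Lean on these libraries where they do the work, as an engineer would, in place of code of your own. Each camera call takes 0.05 s, during which the arm holds its last target. There are 200 camera calls.

### The job

The stopper with the flat finger tab has jammed in the squat glass jar: twist it to break its taper free, then lift it right out. Lay or stand it gently in the upper green tray and let go. Leave the tall bottle with the ball stopper where it stands.

Things in the scene. Friction and masses are not known exactly. Their poses are not given: they have to be found in the camera images.
- stopper_grip (a point): Centre of grip on the jammed steel-and-wood stopper (60 g): on its axis, 12 mm below the top of its dark wood finger tab, a flat upright slab 26 mm along x, 10 mm thick along y, 36 mm tall; grip the flat sides (closing along y). z up. 24 mm below this point: top of a steel flange 44 mm across, 6 mm thick, resting on the jar's rim. Plug foot: 52 mm below this point. A straight pull jams after 1-2 mm.
- jar: Squat round clear-glass jar, 76 mm across, 85 mm to the rim; it stands fast, neither turns nor lifts. Origin: centre of its underside, z up. The stopper's tapered plug sits 22 mm deep in its neck, stopper x along jar x at the start. Twisted about 25 degrees either way (against 0.1 N m) the taper breaks free; 45 to 60 degrees is ample, then it lifts out without force.
- tray_in (a point): Centre of the inner floor of the upper tray of the green two-tier stacking tray tower, 64 mm above the table, z up. The tray is inside 132 mm along its x and 172 mm along its y; its walls rise 24 mm above this floor. The tower stands fast.
- bottle: Bystander: a slim tall clear-glass bottle, 54 mm across, 154 mm tall with its stopper, whose grip is a 30 mm dark wood ball. Origin at the centre of its underside. Loose; leave it alone. It and the squat jar may swap places.
Things that resemble listed ones, but are neither listed nor needed, are in the scene too. What is shaped like the part that bears stopper_grip but blue or purple is not meant.

How it is judged:
By the outcome, as a careful person would: the job done as asked, in the order asked, and still so for the second after the job is handed in, with the robot touching nothing.
It also fails if it takes over 40 s, if anything falls off the work surface, if the arm or the gripper's body presses on something with over 40 N, if the wrist force passes 120 N, or if a joint passes its speed limit or range.

## Working session

There is one attempt and no reset: what is moved stays moved. The work goes in short steps, Python scripts to look and compute and a tool call to move; the robot and the scene stay as the last step left them, time stands still between calls to the robot, and variables do not carry over. Pictures are saved under pics/ and viewed, at most 10 in all, crops included, and the job is handed in when it is done.

Besides the shell and the picture viewer there is one more tool, called after "Request:" in YAML: its name, and indented under it one key for each argument. servo_tool: Moves the arm, as the interface text tells. Its arguments: {"type":"object","properties":{"commands":{"type":"array","items":{"type":"array"}},"claw":{"type":"number"},"grip_force":{"type":"number"}},"required":["commands"]}

```bash
mkdir -p pics; cat > h.py <<'E'
import numpy as np, cv2
from cell import telemetry, imaging, order
def get(n):
    d=imaging.get_image(n); d['K']=np.array([[d['fx'],0,d['cx']],[0,d['fy'],d['cy']],[0,0,1.]]); d['R']=np.array(d['R']);d['t']=np.array(d['t']);d['dc']=np.array(d['dist_coeffs'],float)
    return d
def save(d,f,box=None,s=1):
    im=d['color'][:,:,::-1]
    if box: im=im[box[1]:box[3],box[0]:box[2]]
    cv2.imwrite('pics/'+f,cv2.resize(im,None,fx=s,fy=s,interpolation=cv2.INTER_CUBIC))
def ray(d,uv):
    p=cv2.undistortPoints(np.array([[uv]],float),d['K'],d['dc'])[0,0]
    return -d['R'].T@d['t'], d['R'].T@np.array([p[0],p[1],1])
def onz(d,uv,z):
    c,r=ray(d,uv); return c+r*(z-c[2])/r[2]
def tri(d1,a,d2,b):
    c1,r1=ray(d1,a);c2,r2=ray(d2,b)
    s=np.linalg.lstsq(np.c_[r1,-r2],c2-c1,rcond=None)[0]
    p,q=c1+s[0]*r1,c2+s[1]*r2
    return (p+q)/2,np.linalg.norm(p-q)
def proj(d,X):
    return cv2.projectPoints(np.array([X],float),cv2.Rodrigues(d['R'])[0],d['t'],d['K'],d['dc'])[0][0,0]
E
python3 - <<'E'
from h import *
a=get('scene');b=get('top')
im=np.hstack([a['color'],b['color']])[:,:,::-1]
save(a,'s0.png',s=1.5);save(b,'t0.png',s=1.5)
for d in(a,b):print(-d['R'].T@d['t'],d['R'][2],d['fx'])
E
```

```text
[1.04261047 0.13564207 0.93568331] [-0.50297569 -0.14228763 -0.85250788] 435.2577984099153
[0.48999056 0.00865788 1.05877725] [ 0.04863717  0.00363585 -0.99880989] 429.57248425077114
```

View pics/s0.png

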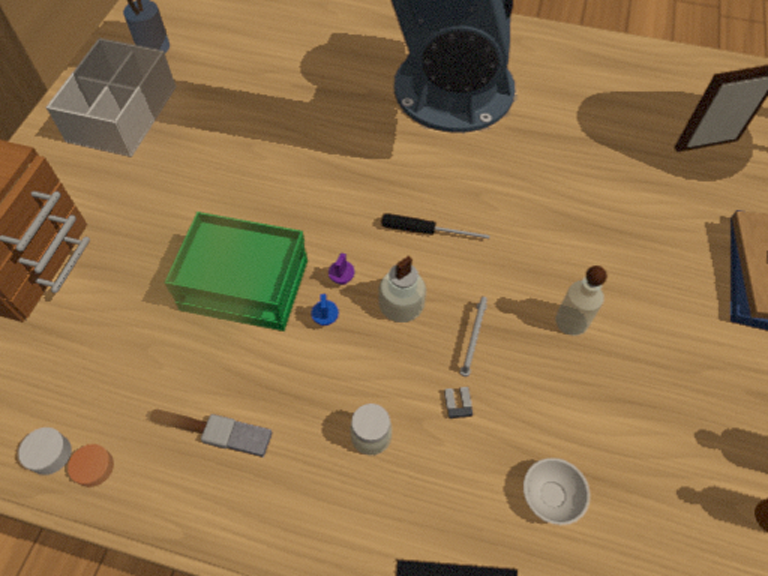

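View pics/t0.png

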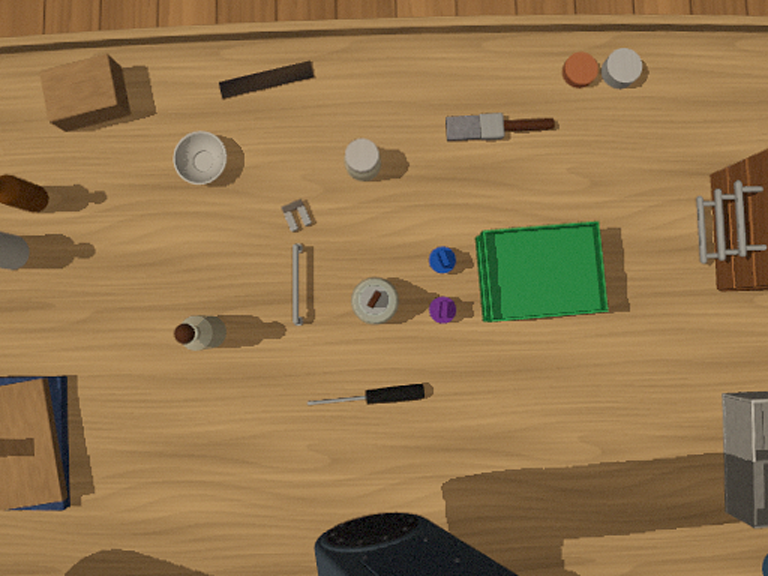

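Scene view: the squat jar with the flat brown tab is at about (404,268) in the enlarged picture, and about (375,298) in the top view. The ball-stopper bottle is at (596,275) / (185,333). The blue (443,260) and purple (443,310) tabs are decoys. The brown flat tab on the squat jar is the one meant. I'll confirm that in a crop and measure it.

```bash
python3 - <<'E'
from h import *
a=get('scene');b=get('top')
def m(d,box):
    x0,y0,x1,y1=box; c=d['color'][y0:y1,x0:x1].astype(int)
    k=((c[...,0]-c[...,2]>20)&(c.sum(2)<240)).astype(np.uint8)
    n,l,st,ce=cv2.connectedComponentsWithStats(k); i=1+np.argmax(st[1:,4])
    pts=np.argwhere(l==i)[:,::-1]+[x0,y0]; return pts
pa=m(a,(255,165,285,192));pb=m(b,(232,180,268,215))
for p in(pa,pb): print(len(p),p.mean(0),cv2.minAreaRect(p.astype(np.float32)),p.min(0),p.max(0))
print('tri',tri(a,pa.mean(0),b,pb.mean(0)))
# tab top-face direction in top view
r=cv2.boxPoints(cv2.minAreaRect(pb.astype(np.float32)));print(np.array([onz(b,u,.127) for u in r]).round(4))
# tray: green mask top
g=b['color'].astype(int);k=((g[...,1]-g[...,0]>40)&(g[...,1]-g[...,2]>20)).astype(np.uint8)
cs=max(cv2.findContours(k,0,2)[0],key=cv2.contourArea);rr=cv2.minAreaRect(cs);print(rr)
print(np.array([onz(b,u,.088) for u in cv2.boxPoints(rr)]).round(3))
ca=cv2.resize(a['color'][155:225,210:300],None,fx=4.4,fy=4.4,interpolation=2);cb=cv2.resize(b['color'][165:235,220:310],None,fx=4.4,fy=4.4,interpolation=2)
cv2.imwrite('pics/crop.png',np.hstack([ca,cb])[:,:,::-1])
E
```

```text
101 [269.13861386 177.74257426] ((269.5, 178.0), (9.0, 14.0), 0.0) [265 171] [274 185]
49 [249.12244898 198.95918367] ((249.0735321044922, 199.0441131591797), (4.287464618682861, 10.975909233093262), 30.963756561279297) [245 194] [253 204]
tri (array([0.52020315, 0.02561179, 0.10930744]), np.float64(0.001165350305888501))
[[0.5121 0.0352 0.127 ]
 [0.5321 0.0224 0.127 ]
 [0.5271 0.0145 0.127 ]
 [0.507  0.0273 0.127 ]]
((360.8133850097656, 180.60317993164062), (60.8572998046875, 83.81414794921875), 85.03025817871094)
[[ 0.619 -0.131  0.088]
 [ 0.631 -0.324  0.088]
 [ 0.492 -0.329  0.088]
 [ 0.481 -0.138  0.088]]
```

View pics/crop.png

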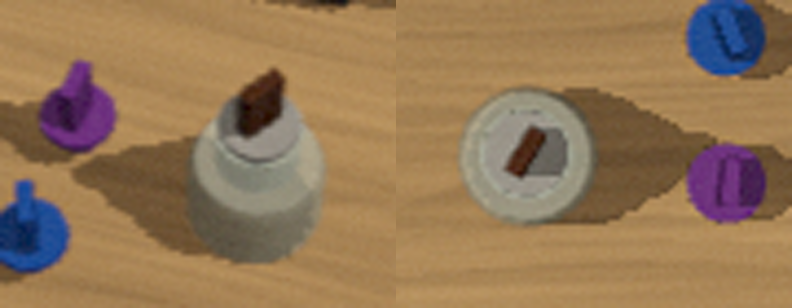

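The crop shows a flat brown tab on a steel flange in the squat jar at left, with blue and purple lookalikes beside it. The target is confirmed.

```bash
python3 - <<'E'
from h import *
from scipy.spatial.transform import Rotation as R
s=telemetry.get_state();M=R.from_quat(s['orientation']).as_matrix();print(s['ee_pos'],M.round(3),s['q'],s['wrist_force'],s['t'],s['grip_width'])
print(np.degrees(np.arctan2(M[1,1],M[0,1])))
E
```

```text
[ 0.12419553 -0.53558844  0.23094648] [[ 0.974  0.226 -0.   ]
 [ 0.226 -0.974  0.001]
 [ 0.    -0.001 -1.   ]] [-1.42759446e+00  3.51070109e-01  1.65216876e+00 -4.62015070e-05
  1.13908844e+00 -8.45847447e-02] [-0.15858745  1.38085527 -0.10903947] 0.2 0.08550576645373437
-76.94767970500348
```

Request:
servo_tool:
  commands:
    - [[0.04,0.056,0],-0.08]
    - [[0.08,0.112,0],-0.16]
    - [[0.12,0.168,0],-0.24]
    - [[0.16,0.224,0],-0.32]
    - [[0.2,0.28,0],-0.4]
    - [[0.24,0.336,0],-0.48]
    - [[0.28,0.393,0],-0.56]
    - [[0.32,0.45,0],-0.64]
    - [[0.36,0.505,-0.02],-0.72]
    - [[0.396,0.561,-0.04],-0.8]
    - [[0.396,0.561,-0.04],-0.8]
    - [[0.396,0.561,-0.04],-0.8]
    - [[0.396,0.561,-0.04],-0.8]
    - [[0.396,0.561,-0.04],-0.8]
    - [[0.396,0.561,-0.04],-0.8]
    - [[0.396,0.561,-0.04],-0.8]
    - [[0.396,0.561,-0.04],-0.8]
    - [[0.396,0.561,-0.04],-0.8]
    - [[0.396,0.561,-0.04],-0.8]
    - [[0.396,0.561,-0.04],-0.8]
  claw: 100

```text
t: 1.87
ee_pos: [0.5198, 0.0248, 0.1912]
orientation: [0.959, -0.282, -0.0, 0.0]
wrist_force: [-1.0, -0.2, -0.0]
grip_width: 0.0853
grasp_force: 0.0
```

```bash
python3 - <<'E'
from h import *
from scipy.spatial.transform import Rotation as R
a=get('scene')
s=telemetry.get_state();M=R.from_quat(s['orientation']).as_matrix();print(s['ee_pos'],s['q'],s['wrist_force'],s['t'])
print(np.degrees(np.arctan2(M[1,1],M[0,1])))
save(a,'s1.png',(200,100,340,220),5)
E
```

```text
[0.51978743 0.0245181  0.19133218] [-4.22833027e-02  3.44570865e-01  1.76940788e+00 -1.41224791e-04
  1.02787926e+00  2.10151953e+00] [ 0.04845214 -0.66704346 -0.64242919] 1.9167
-122.82667215521273
```

View pics/s1.png

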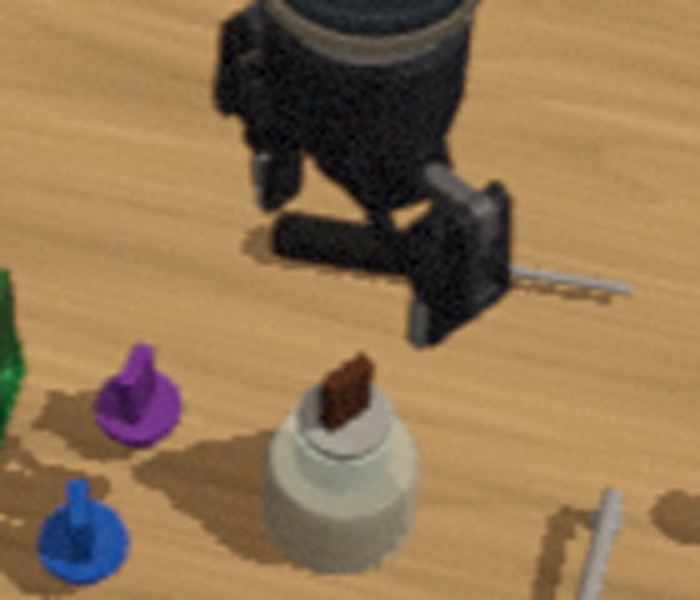

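The gripper stands over the jar with the fingers straddling the tab's line (about (345,390) in the crop), as planned. Descending now.

Request:
servo_tool:
  commands:
    - [[0,0.001,-0.02],0]
    - [[0,0.001,-0.04],0]
    - [[0,0.001,-0.06],0]
    - [[0,0.001,-0.075],0]
    - [[0,0.001,-0.085],0]
    - [[0,0.001,-0.094],0]
    - [[0,0.001,-0.094],0]
    - [[0,0.001,-0.094],0]

```text
t: 2.58
ee_pos: [0.5203, 0.0259, 0.0976]
orientation: [0.959, -0.282, 0.0, -0.0]
wrist_force: [-0.5, 0.2, 1.0]
grip_width: 0.0854
grasp_force: 0.0
```

Request:
servo_tool:
  commands:
    - [[0,0,0],0]
    - [[0,0,0],0]
    - [[0,0,0],0]
    - [[0,0,0],0]
    - [[0,0,0],0]
    - [[0,0,0],0]
    - [[0,0,0],0]
    - [[0,0,0],0]
    - [[0,0,0],0]
    - [[0,0,0],0]
    - [[0,0,0],0]
    - [[0,0,0],0]
  claw: 0
  grip_force: 50

```text
t: 3.58
ee_pos: [0.5203, 0.0262, 0.0975]
orientation: [0.959, -0.282, 0.0, -0.0]
wrist_force: [-2.3, -0.1, 5.1]
grip_width: 0.0092
grasp_force: 49.6
```

Request:
servo_tool:
  commands:
    - [[0,0,0],0.08]
    - [[0,0,0],0.16]
    - [[0,0,0],0.24]
    - [[0,0,0],0.32]
    - [[0,0,0],0.4]
    - [[0,0,0],0.48]
    - [[0,0,0],0.56]
    - [[0,0,0],0.64]
    - [[0,0,0],0.72]
    - [[0,0,0],0.8]
    - [[0,0,0],0.88]
    - [[0,0,0],0.95]
    - [[0,0,0],0.95]
    - [[0,0,0],0.95]

```text
t: 4.75
ee_pos: [0.5203, 0.0256, 0.0975]
orientation: [0.982, 0.188, -0.0, 0.0]
wrist_force: [-3.1, -4.7, 6.2]
grip_width: 0.0095
grasp_force: 49.8
```

Request:
servo_tool:
  commands:
    - [[0,0,0.001],0]
    - [[0,0,0.002],0]
    - [[0,0,0.003],0]
    - [[0,0,0.004],0]
    - [[0,0,0.005],0]
    - [[0,0,0.005],0]

```text
t: 5.25
ee_pos: [0.5201, 0.0265, 0.1024]
orientation: [0.982, 0.188, -0.0, -0.0]
wrist_force: [-1.4, -0.4, 0.6]
grip_width: 0.0092
grasp_force: 49.2
```

The stopper lifts freely. Raising it clear and carrying it over the tray.

Request:
servo_tool:
  commands:
    - [[0,0,0.01],0]
    - [[0,0,0.025],0]
    - [[0,0,0.045],0]
    - [[0,0,0.065],0]
    - [[0,0,0.075],0]
    - [[0.002,-0.015,0.08],0]
    - [[0.005,-0.04,0.08],0]
    - [[0.009,-0.065,0.08],0]
    - [[0.013,-0.095,0.08],0]
    - [[0.017,-0.125,0.08],0]
    - [[0.021,-0.155,0.08],0]
    - [[0.025,-0.185,0.08],0]
    - [[0.029,-0.215,0.08],0]
    - [[0.033,-0.24,0.08],0]
    - [[0.035,-0.255,0.08],0]
    - [[0.036,-0.263,0.08],0]
    - [[0.036,-0.263,0.08],0]
    - [[0.036,-0.263,0.08],0]

```text
t: 6.75
ee_pos: [0.5561, -0.2359, 0.1822]
orientation: [0.982, 0.188, -0.0, -0.0]
wrist_force: [0.4, 0.5, -0.1]
grip_width: 0.0095
grasp_force: 49.2
```

```bash
python3 - <<'E'
from h import *
a=get('scene');s=telemetry.get_state();print(s['ee_pos'],s['wrist_force'],s['t'])
g=a['color'].astype(int);k=((g[...,1]-g[...,0]>40)&(g[...,1]-g[...,2]>20)).astype(np.uint8)
for X in ([.556,-.237,.064],[s['ee_pos'][0],s['ee_pos'][1],.064]):
  p=proj(a,X);print(p)
c=a['color'].copy();cv2.circle(c,tuple(int(round(v)) for v in p),2,(255,0,0),1);a['color']=c
save(a,'s2.png',(90,110,310,230),3.5)
E
```

```text
[ 0.5561352  -0.23551375  0.18223766] [ 0.26574455  0.87924757 -0.30645382] 6.8
[158.21470322 175.04197156]
[158.77268722 175.22900264]
```

View pics/s2.png

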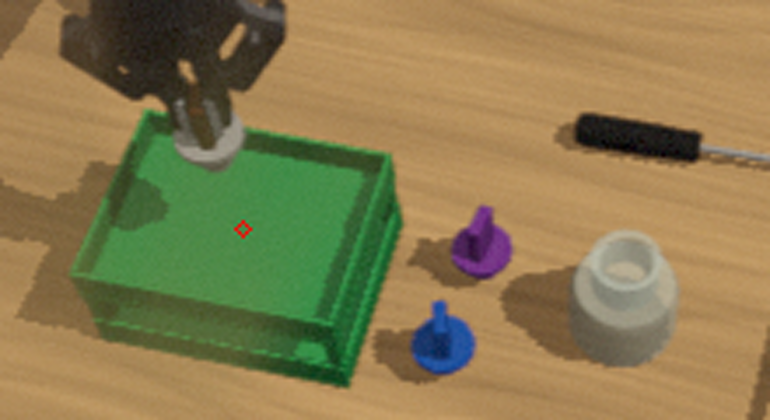

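The stopper is held above the tray, the jar at (620,300) is empty, and the marked floor point (243,229) is near the tray's centre. Lowering.

Request:
servo_tool:
  commands:
    - [[0,0,-0.01],0]
    - [[0,0,-0.025],0]
    - [[0,0,-0.04],0]
    - [[0,0,-0.055],0]
    - [[0,0,-0.065],0]
    - [[0,0,-0.072],0]
    - [[0,0,-0.077],0]
    - [[0,0,-0.08],0]
    - [[0,0,-0.081],0]
    - [[0,0,-0.082],0]
    - [[0,0,-0.082],0]

```text
t: 7.72
ee_pos: [0.5564, -0.2369, 0.1006]
orientation: [0.982, 0.188, 0.0, 0.0]
wrist_force: [-0.7, 0.8, -0.4]
grip_width: 0.0095
grasp_force: 49.2
```

Request:
servo_tool:
  commands:
    - [[0,0,-0.0005],0]
    - [[0,0,-0.001],0]
    - [[0,0,-0.001],0]

```text
t: 7.97
ee_pos: [0.5563, -0.2368, 0.0995]
orientation: [0.982, 0.188, 0.0, 0.0]
wrist_force: [-0.3, -0.1, -1.2]
grip_width: 0.0093
grasp_force: 49.2
```

Request:
servo_tool:
  commands:
    - [[0,0,-0.0005],0]
    - [[0,0,-0.001],0]
    - [[0,0,-0.001],0]

```text
t: 8.22
ee_pos: [0.5564, -0.2368, 0.0985]
orientation: [0.982, 0.188, 0.0, 0.0]
wrist_force: [-0.7, 0.6, 2.1]
grip_width: 0.0092
grasp_force: 49.5
```

Request:
servo_tool:
  commands:
    - [[0,0,-0.0005],0]
    - [[0,0,-0.001],0]
    - [[0,0,-0.001],0]

```text
t: 8.47
ee_pos: [0.5565, -0.2369, 0.0985]
orientation: [0.982, 0.188, 0.0, 0.0]
wrist_force: [-3.9, 2.0, 11.8]
grip_width: 0.0094
grasp_force: 51.1
```

Request:
servo_tool:
  commands:
    - [[0,0,0.0008],0]
    - [[0,0,0.0008],0]

```text
t: 8.63
ee_pos: [0.5564, -0.2368, 0.0985]
orientation: [0.982, 0.188, 0.0, 0.0]
wrist_force: [-1.6, 1.0, 5.9]
grip_width: 0.0092
grasp_force: 50.1
```

Request:
servo_tool:
  commands:
    - [[0,0,0],0]
    - [[0,0,0],0]
    - [[0,0,0],0]
    - [[0,0,0],0]
    - [[0,0,0],0]
    - [[0,0,0],0]
    - [[0,0,0],0]
    - [[0,0,0],0]
    - [[0,0,0.01],0]
    - [[0,0,0.03],0]
    - [[0,0,0.06],0]
    - [[0,0,0.09],0]
    - [[0,0,0.12],0]
    - [[-0.02,0,0.13],0]
    - [[-0.05,0,0.14],0]
    - [[-0.08,0,0.14],0]
    - [[-0.11,0,0.14],0]
    - [[-0.11,0,0.14],0]
  claw: 100

```text
t: 10.13
ee_pos: [0.4425, -0.2363, 0.2389]
orientation: [0.982, 0.187, -0.001, -0.0]
wrist_force: [0.2, 0.2, 0.5]
grip_width: 0.0856
grasp_force: 0.0
```

```bash
python3 - <<'E'
from h import *
a=get('scene');s=telemetry.get_state();print(s['ee_pos'],s['wrist_force'],s['t'],s['grip_width'])
save(a,'s3.png',(90,90,430,240),2.3)
E
```

```text
[ 0.44461489 -0.23677655  0.23923115] [ 0.50863098 -0.42872994  0.82672048] 10.1833 0.08504777112920146
```

View pics/s3.png

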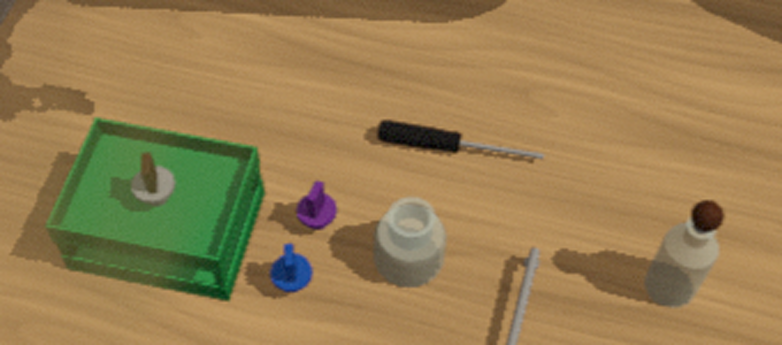

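The stopper stands upright in the upper tray at (152,182). The bottle at (685,260) is undisturbed and the arm is clear.

```bash
python3 -c "
from cell import order
print(order.finish_job())"
```

```text
the job is handed in; nothing more can be done
None
```

I twisted the jammed stopper about 54 degrees to free it, lifted it out, stood it upright in the upper green tray and let go. The bottle was left untouched, and I handed the job in at about 10 s.

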